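Index the sherd turntable to its next station

TASK

Bring the next sherd to the recording place: push the turntable anticlockwise by its posts, one station on and some 10 to 15 degrees beyond the click of the index stop, then push it back clockwise until the tooth bears firmly on the stop, with about 7 N at the stop (about 12 N at a post; more than 14 N would bruise the stop), keep that for a second, and leave the plate bearing on the stop. Do not touch the sherds on the plate or disturb the things around it.

Things in the scene. Friction and masses are not known exactly. Their poses are not given: they have to be found in the camera images.
- turntable: grey cast round foot (176 across) of the indexing turntable, fixed to the table. Origin on the turntable's vertical axis at the table top; its -x axis points to the small brass pointer that marks the recording place
- plate_centre (a point): centre of the turntable's plate, in its top face (42 mm above the table): an aluminium disc 224 across and 12 thick with six push posts, six sherds on pads and, standing out up to 10 mm from its rim, six steel ratchet teeth 60 degrees apart. It turns with an even friction (about 2.6 N at a post) and stays where it is left
- plate (a joint): angle of the plate (rad), growing anticlockwise seen from above (the indexing way). Starts at 0.09 to 0.60; the next click is near 1.047 (within 0.08), the one after near 2.094. From about 0.2 rad before a click the tooth's ramp lifts the sprung pawl (up to 6 N more at a post), and the push drops as it clicks
- index_stop: grey bracket, 46 wide, 49 high, fixed at the plate's rim. Origin at the table, 117.5 mm from the axis; +x points away from the axis. Its sprung pawl clicks over the teeth anticlockwise; turned back, a tooth's flat face bears on it, rigidly (12 N on a post: about 7 N on the stop). The pawl is clamped under the cover up to 8 mm to either side, unknown, so where it bears must be felt
- post0 (a point): push post: steel pin 12 across, standing 46 mm above the plate, 95 mm from the axis, with a collar 20 wide and 4 high at its foot. This point is on its centre line, 23 mm above the plate's top face. The posts are numbered anticlockwise, 60 degrees apart; all serve equally
- post1 (a point): push post: steel pin 12 across, standing 46 mm above the plate, 95 mm from the axis, with a collar 20 wide and 4 high at its foot. This point is on its centre line, 23 mm above the plate's top face. The posts are numbered anticlockwise, 60 degrees apart; all serve equally
- post2 (a point): push post: steel pin 12 across, standing 46 mm above the plate, 95 mm from the axis, with a collar 20 wide and 4 high at its foot. This point is on its centre line, 23 mm above the plate's top face. The posts are numbered anticlockwise, 60 degrees apart; all serve equally
- post3 (a point): push post: steel pin 12 across, standing 46 mm above the plate, 95 mm from the axis, with a collar 20 wide and 4 high at its foot. This point is on its centre line, 23 mm above the plate's top face. The posts are numbered anticlockwise, 60 degrees apart; all serve equally
- post4 (a point): push post: steel pin 12 across, standing 46 mm above the plate, 95 mm from the axis, with a collar 20 wide and 4 high at its foot. This point is on its centre line, 23 mm above the plate's top face. The posts are numbered anticlockwise, 60 degrees apart; all serve equally
- post5 (a point): push post: steel pin 12 across, standing 46 mm above the plate, 95 mm from the axis, with a collar 20 wide and 4 high at its foot. This point is on its centre line, 23 mm above the plate's top face. The posts are numbered anticlockwise, 60 degrees apart; all serve equally
- mounted_sherd0: pot sherd bedded on the plate between two posts, 55 mm from the axis (its origin), wholly within 85 mm of the axis; underside 3 mm and top at most 17 mm above the plate; fragile, not to be touched
- mounted_sherd1: pot sherd bedded on the plate between two posts, 55 mm from the axis (its origin), wholly within 85 mm of the axis; underside 3 mm and top at most 17 mm above the plate; fragile, not to be touched
- mounted_sherd2: pot sherd bedded on the plate between two posts, 55 mm from the axis (its origin), wholly within 85 mm of the axis; underside 3 mm and top at most 17 mm above the plate; fragile, not to be touched
- mounted_sherd3: pot sherd bedded on the plate between two posts, 55 mm from the axis (its origin), wholly within 85 mm of the axis; underside 3 mm and top at most 17 mm above the plate; fragile, not to be touched
- mounted_sherd4: pot sherd bedded on the plate between two posts, 55 mm from the axis (its origin), wholly within 85 mm of the axis; underside 3 mm and top at most 17 mm above the plate; fragile, not to be touched
- mounted_sherd5: pot sherd bedded on the plate between two posts, 55 mm from the axis (its origin), wholly within 85 mm of the axis; underside 3 mm and top at most 17 mm above the plate; fragile, not to be touched
- pencil: pencil lying flat, 8 x 174; bystander, leave alone
- wax_block: red wax block 38 x 62 x 22; bystander, leave alone
- marker: marker pen 13 x 130 lying; bystander, leave alone
- grit_tub: paper tub of grit, 78 across, 76 high; bystander, leave alone
- syringe: syringe lying flat, 33 x 166 x 19; bystander, leave alone
- spare_sherd: loose pot sherd 53 x 42 x 13 lying on the table; bystander, leave alone

How it is judged:
By the outcome, as a careful person would: the job done as asked, in the order asked, and still so for the second after the job is handed in, with the robot touching nothing.
It also fails if it takes over 58 s, if anything falls off the work surface, if the arm or the gripper's body presses on something with over 40 N, if the wrist force passes 120 N, or if a joint passes its speed limit or range.

ROBOT

A 7-joint arm with a two-finger parallel gripper is mounted at the origin on a cart in front of the work surface, level with it; the furniture and walls round the work are solid. World frame = base frame: x ahead of the robot, y to its left, z up, the work surface at z = 0. Lengths are in m, angles in rad, forces in N, time in s.
With the tool pointing down it reaches from about 0.425 to 0.875 m from the base axis. Payload 4.7 kg.
Tool frame: the origin (TCP) lies on the centre line of the jaws, within the pads' length; the fingertips stand 14 mm ahead of it and the grasp point (between the pads) lies 5 mm behind it; z points along the fingers, y is the direction in which the jaws open and shut (so a half turn about z gives the same grasp; the last joint's range is limited). The gripper opens to 87 mm and grips with 3 to 60 N. Pads are 19 mm wide; open, the fingers measure 117 mm over their backs; the gripper's body (75 mm by 190 mm) begins 51 mm behind the grasp point.
Start: joints at [-1.253, 0.321, -0.07, 1.45, 0.023, 1.371, -0.057], TCP at [0.194, 0.62, 0.237] pointing down, gripper open.
Joint ranges: [-2.86, 2.86], [-0.3, 2.09], [-1.38, 1.24], [0.06, 2.45], [-1.56, 4.7], [0.09, 2.05], [-2.69, 2.69]. Speed limits (rad/s): [2.57, 2.57, 3.14, 3.14, 3.14, 3.14, 3.14].

INTERFACE

Orientations are given as a unit quaternion [x, y, z, w].
In Python, from cell import state, grab_frame, sign_off gives the robot as it stands.
- The arm moves only by the shell command python3 -m creep 'ROWS' [OPENING]. ROWS is JSON, a list of rows, each a list of 4 numbers: the shift along the tool's x, y, z in cm, then the turn about the tool's z in rad. A call has exactly 5 rows; each row is the pose to reach, as a shift and turn from the pose measured when the call began, along the tool's axes at that moment; what a row does not reach only later rows make up. A row lasts 1/12 s, in which the tool goes at most 41.7 mm and 7.16 degrees, less where a joint would pass 70% of its speed; a pose out of reach is approached as far as the arm can. A call with a gripper value outside its range is refused whole. OPENING is the closure, from -1 (fully open) to 1 (shut), so that 0 is half open, set as the call begins (- or left out, the last holds). The fingers move at their own pace and stop on an object; the grip force is fixed at half the most. Time passes only in rows, so rows that repeat a pose let the fingers close, or fill a call up. It gives the time, the measured TCP pose, the force and the opening at its end, in the units of the state.
- state(): the state, without advancing time (a new reading comes with each control period).
- grab_frame(name): name is "scene" or "top"; returns a dict with "image" (400x640x3 uint8, red, green, blue), "fx", "fy", "cx", "cy" (pixels), "extrinsics" (4x4, takes a point from world to camera coordinates). Camera axes: x right, y down, z forward; pixel columns grow to the right and rows downward; lengths in m; the calibration is good to about 2 mm. A picture is of the moment at which its call begins. There is no depth.
- sign_off(): hands the job in, once; it reports no verdict.
The state is a dict: "t": time; "q": joint angles; "qvel": joint speeds; "effort": joint torques, N m; "ee_pos": TCP position; "eef_rot": TCP orientation; "force": force on the tool from outside, world axes, zero at the start; "moment": the same for the moment, N m; "opening": finger opening in m.
Only numpy, scipy, OpenCV 4.12 (cv2) and the standard library are available. Lean on these libraries where they do the work, as an engineer would, in place of code of your own. Each camera call takes 0.05 s, during which the arm holds its last target.

## Working session

There is one attempt and no reset: what is moved stays moved. The work goes in short steps, Python scripts to look and compute and a shell command to move; the robot and the scene stay as the last step left them, time stands still between calls to the robot, and variables do not carry over. Pictures are saved under pics/ and viewed, and the job is handed in when it is done.

```bash
ls; mkdir -p pics; python3 - <<'E'
from cell import state, grab_frame
import cv2,numpy as np
s=state(); print(s)
for n in("scene","top"):
    f=grab_frame(n); cv2.imwrite(f"pics/{n}0.png",f["image"][:,:,::-1]); print(n,f["fx"],f["fy"],f["cx"],f["cy"]); print(np.round(f["extrinsics"],4))
E
```

```text
pics
{'t': 0.0, 'q': array([-1.25289864,  0.32181846, -0.07008394,  1.45168943,  0.02261047,
        1.37080931, -0.05686546]), 'qvel': array([ 9.03623372e-04,  1.27332070e-03, -5.92052478e-04, -7.46723623e-05,
       -7.57495253e-04,  1.72748070e-03,  4.16169147e-04]), 'effort': array([ 3.58279021e-04, -4.91298687e+01, -4.03822605e-01, -3.12518513e+01,
       -6.39984920e-02,  4.37914033e-02,  1.79502413e-04]), 'ee_pos': array([0.19433471, 0.61970471, 0.2354572 ]), 'eef_rot': array([ 1.51282310e-01,  9.88490124e-01, -9.64415103e-04, -9.17298257e-05]), 'force': array([-0.25777903, -0.69464745,  0.63672753]), 'moment': array([0.00577882, 0.00356541, 0.0202822 ]), 'opening': 0.08727384980197457}
scene 464.703521458417 464.703521458417 318.39891479999255 203.06495816764382
[[-0.6397 -0.7686  0.0069  0.4909]
 [-0.4821  0.3943 -0.7824  0.2102]
 [ 0.5986 -0.5038 -0.6227  1.1448]
 [ 0.      0.      0.      1.    ]]
top 380.2801458608159 380.2801458608159 316.34795242802033 197.11070923050787
[[-0.0232 -0.9995 -0.0222  0.2171]
 [-0.9926  0.0257 -0.119   0.515 ]
 [ 0.1195  0.0192 -0.9926  0.9106]
 [ 0.      0.      0.      1.    ]]
```

View pics/scene0.png

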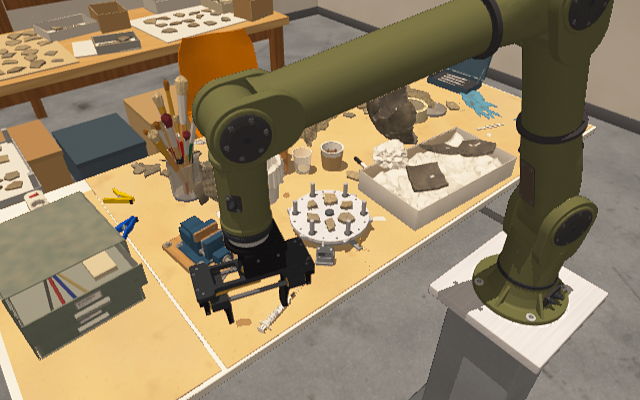

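View pics/top0.png

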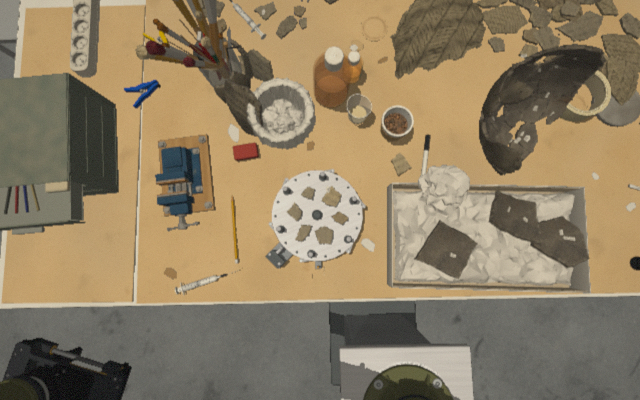

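The top view shows the turntable centred near (317,215), with the bracket at about (278,256) and posts around the rim. The scene view shows it near (330,215), with the arm close by. I'll enlarge both.

```bash
python3 - <<'E'
import cv2
a=cv2.imread("pics/top0.png")[160:275,245:395]; cv2.imwrite("pics/top0z.png",cv2.resize(a,None,fx=5,fy=5,interpolation=cv2.INTER_CUBIC))
a=cv2.imread("pics/scene0.png")[170:280,270:400]; cv2.imwrite("pics/scene0z.png",cv2.resize(a,None,fx=5,fy=5,interpolation=cv2.INTER_CUBIC))
E
```

```text
(no output)
```

View pics/top0z.png

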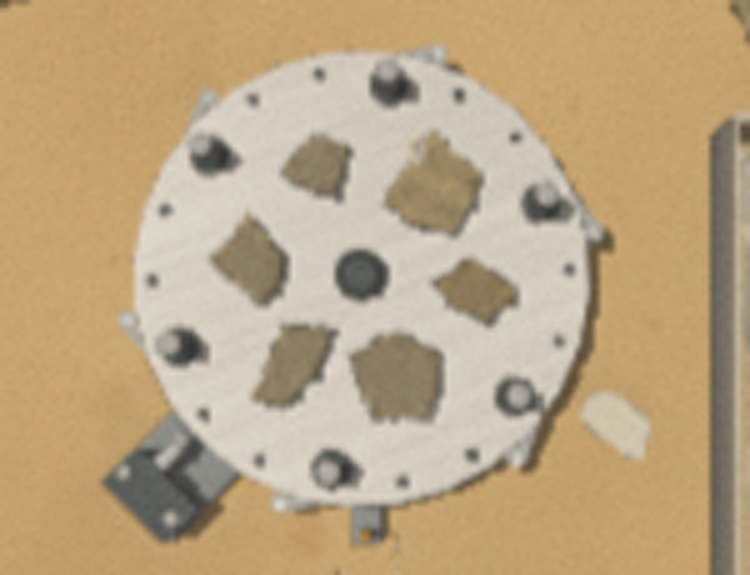

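View pics/scene0z.png

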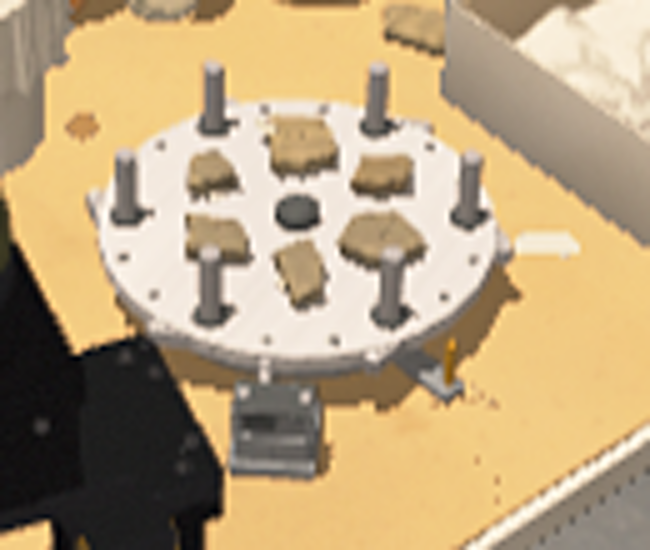

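```bash
cat > h.py <<'E'
import numpy as np,cv2
from cell import grab_frame
def cam(n):
    f=grab_frame(n); K=np.array([[f["fx"],0,f["cx"]],[0,f["fy"],f["cy"]],[0,0,1]]); return f["image"],K,np.array(f["extrinsics"])
def onplane(p,K,E,z):
    R,t=E[:3,:3],E[:3,3]; c=-R.T@t; d=(R.T@np.linalg.inv(K)@np.c_[np.atleast_2d(p),np.ones(len(np.atleast_2d(p)))].T).T
    return c+d*((z-c[2])/d[:,2])[:,None]
def tri(p1,K1,E1,p2,K2,E2):
    X=cv2.triangulatePoints(K1@E1[:3],K2@E2[:3],np.array(p1,float).T,np.array(p2,float).T); return (X[:3]/X[3]).T
E
cat > m.py <<'E'
from h import *
import sys
top,K1,E1=cam("top"); sc,K2,E2=cam("scene")
z1=np.array([(392,70),(205,143),(174,341),(326,463),(517,396),(548,195)],float)
z2=np.array([(214,68),(125,156),(210,252),(392,254),(470,156),(378,68)],float)
p1=(z1+.5)/5-.5+[245,160]; p2=(z2+.5)/5-.5+[270,170]
X=tri(p1,K1,E1,p2,K2,E2); print("tri\n",X.round(4))
Y=onplane(p1,K1,E1,.088); print("plane\n",Y.round(4), Y.mean(0))
Z=onplane(p2,K2,E2,.086); print("scene plane\n",Z.round(4), Z.mean(0))
hsv=cv2.cvtColor(top,cv2.COLOR_RGB2HSV)
m=((hsv[:,:,1]<40)&(hsv[:,:,2]>170)).astype(np.uint8); m[:, :250]=0;m[:,385:]=0;m[:150]=0;m[275:]=0
m=cv2.morphologyEx(m,cv2.MORPH_OPEN,cv2.getStructuringElement(cv2.MORPH_ELLIPSE,(9,9)))
c=max(cv2.findContours(m,0,1)[0],key=cv2.contourArea)
h=cv2.convexHull(c)[:,0].astype(float)
e=cv2.fitEllipse(h.astype(np.float32)); print("ell",e)
P=onplane(h,K1,E1,.042); (cc,r)=cv2.minEnclosingCircle(P[:,:2].astype(np.float32)); print("plate",onplane([e[0]],K1,E1,.042),cc,r)
c0=Y.mean(0)[:2]
d=Y[:,:2]-c0; print(np.hypot(*d.T).round(4), np.degrees(np.arctan2(d[:,1],d[:,0])).round(1))
z=np.array([(366,532),(168,520),(123,472),(155,490)],float); print("pointer, bracket",onplane((z+.5)/5-.5+[245,160],K1,E1,.045).round(3))
E
python3 m.py
```

```text
tri
 [[0.57   0.1869 0.0847]
 [0.5377 0.2761 0.0843]
 [0.4448 0.2916 0.085 ]
 [0.3851 0.2201 0.0847]
 [0.4152 0.1328 0.0877]
 [0.5084 0.1155 0.0867]]
plane
 [[0.5689 0.1864 0.088 ]
 [0.5365 0.275  0.088 ]
 [0.4441 0.2906 0.088 ]
 [0.3865 0.2213 0.088 ]
 [0.415  0.1327 0.088 ]
 [0.5078 0.1152 0.088 ]] [0.47646575 0.20352766 0.088     ]
scene plane
 [[0.5691 0.1883 0.086 ]
 [0.5365 0.2777 0.086 ]
 [0.4444 0.2927 0.086 ]
 [0.3831 0.2204 0.086 ]
 [0.4168 0.1313 0.086 ]
 [0.5093 0.1152 0.086 ]] [0.4765449  0.20426143 0.086     ]
ell ((316.5924377441406, 215.4217071533203), (89.2115707397461, 89.97733306884766), 120.30393981933594)
plate [[0.47401869 0.20464219 0.042     ]] (0.47599706053733826, 0.20342598855495453) 0.1121859923005104
[0.094  0.0933 0.0929 0.0917 0.0938 0.0937] [ -10.5   50.   110.4  168.8 -130.9  -70.5]
pointer, bracket [[0.352 0.205 0.045]
 [0.36  0.3   0.045]
 [0.383 0.321 0.045]
 [0.374 0.306 0.045]]
```

```bash
cat >> h.py <<'E'
from cell import state
from scipy.spatial.transform import Rotation as Ro
C=np.array([.4765,.204])
def rel(x,y,z,yaw=None):
    "shift (cm, tool axes) and turn to put TCP at x,y,z with tool y at world angle yaw deg"
    s=state(); R=Ro.from_quat(s["eef_rot"]).as_matrix(); d=R.T@(np.array([x,y,z])-s["ee_pos"])*100
    ya=np.degrees(np.arctan2(R[1,1],R[0,1])); turn=0
    if yaw is not None: turn=-np.radians((yaw-ya+90)%180-90)
    return np.r_[d,turn].round(3),ya.round(2)
def post(phi,r=.095): a=np.radians(phi); return C+r*np.array([np.cos(a),np.sin(a)])
def go(phi,z,r=.095): return rel(*post(phi,r),z,phi+90)
def info():
    s=state(); p=s["ee_pos"]; d=p[:2]-C; a=np.arctan2(d[1],d[0]); t=np.array([-np.sin(a),np.cos(a)]); n=np.array([np.cos(a),np.sin(a)])
    R=Ro.from_quat(s["eef_rot"]).as_matrix()
    F=s["force"]; print("t%.2f pos %s r%.4f phi%.2f yaw%.2f Ftan%.2f Frad%.2f Fz%.2f op%.4f"%(s["t"],p.round(4),np.hypot(*d),np.degrees(a),np.degrees(np.arctan2(R[1,1],R[0,1]))%180,F[:2]@t,F[:2]@n,F[2],s["opening"]))
E
python3 -c "
from h import *
print(go(-10.5,.2))"
python3 -m creep '[[-2,-1.2,0,-0.01],[-5.5,-3.4,0,-0.04],[-9.2,-5.6,0,-0.08],[-12.8,-7.9,0,-0.12],[-16.4,-10.1,0,-0.12]]' 0.3; python3 -c "
from h import *
info();print(go(-10.5,.2))"
```

```text
(array([-48.791, -30.102,   3.628,  -0.121]), np.float64(72.59))
t: 0.62
ee_pos: [0.3195, 0.475, 0.2358]
eef_rot: [0.091, 0.996, -0.001, -0.0]
force: [1.8, -0.0, -0.1]
opening: 0.0614
t0.62 pos [0.3195 0.475  0.2358] r0.3132 phi120.08 yaw79.60 Ftan-1.56 Frad-0.91 Fz-0.08 op0.0614
(array([-2.9832e+01, -2.3833e+01,  3.6140e+00,  2.0000e-03]), np.float64(79.6))
```

```bash

python3 -m creep '[[-3.1,-2.4,0,0],[-6.2,-5,0,0],[-9.3,-7.5,0,0],[-12.4,-10,0,0],[-15.5,-12.4,0,0]]'
python3 -c "
from h import *
info();print(go(-10.5,.2))"
```

```text
t: 1.03
ee_pos: [0.4505, 0.3231, 0.2361]
eef_rot: [0.091, 0.996, -0.001, -0.0]
force: [1.9, 0.2, -0.0]
opening: 0.0327
t1.03 pos [0.4505 0.3231 0.2361] r0.1219 phi102.30 yaw79.59 Ftan-1.90 Frad-0.18 Fz-0.00 op0.0327
(array([-1.4209e+01, -1.1259e+01,  3.6190e+00,  2.0000e-03]), np.float64(79.59))
```

```bash

python3 -m creep '[[-3.1,-2.4,0,0],[-6.2,-5,0.4,0],[-9.3,-7.5,1.5,0],[-12.4,-10,2.5,0],[-14.2,-11.3,3.6,0]]'
python3 -m creep '[[0,0,0,0],[0,0,0,0],[0,0,0,0],[0,0,0,0],[0,0,0,0]]'
python3 - <<'E'
from h import *
info();print(go(-10.5,.125))
for n in("top","scene"):
    a,_,_=cam(n); cv2.imwrite(f"pics/{n}1.png",cv2.resize(a[120:280,220:420,::-1],None,fx=4,fy=4[0] if 0 else 3.7,interpolation=cv2.INTER_CUBIC) if 0 else cv2.resize(a[120:270,240:430,::-1],None,fx=4,fy=4,interpolation=cv2.INTER_CUBIC))
E
```

```text
t: 1.45
ee_pos: [0.5726, 0.1806, 0.2002]
eef_rot: [0.094, 0.996, -0.002, 0.001]
force: [0.1, -0.5, -0.1]
opening: 0.0306
t: 1.87
ee_pos: [0.5719, 0.183, 0.2009]
eef_rot: [0.092, 0.996, -0.001, 0.001]
force: [-0.2, -0.1, -0.4]
opening: 0.03
t1.87 pos [0.5719 0.183  0.2009] r0.0976 phi-12.40 yaw79.47 Ftan-0.09 Frad-0.14 Fz-0.39 op0.0300
(array([ 2.800e-01,  3.360e-01,  7.586e+00, -1.000e-03]), np.float64(79.47))<stdin>:4: SyntaxWarning: 'int' object is not subscriptable; perhaps you missed a comma?
```

View pics/top1.png

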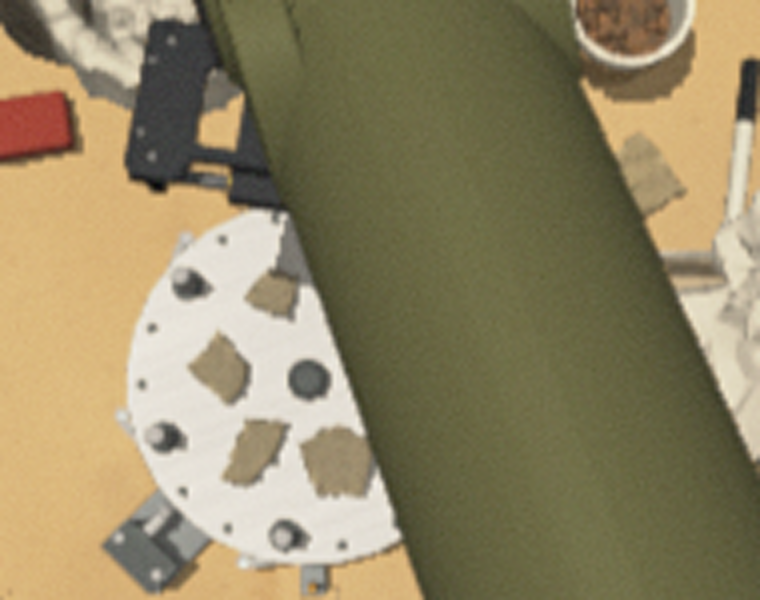

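View pics/scene1.png

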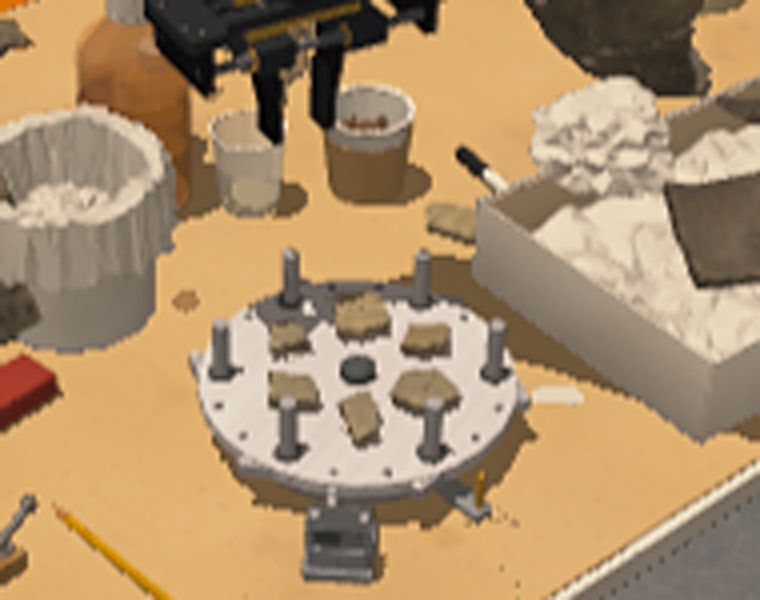

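```bash

python3 - <<'E'
from h import *
_,K,E=cam("top")
for z in(.0,.1,.14,.18): print(z,onplane([[280,147],[247,110],[315,110]],K,E,z)[:,:2].round(3).tolist())
info();print(go(-10.5,.125))
E
```

```text
0.0 [[0.659, 0.297], [0.762, 0.384], [0.756, 0.203]]
0.1 [[0.633, 0.286], [0.725, 0.363], [0.72, 0.201]]
0.14 [[0.622, 0.281], [0.711, 0.355], [0.706, 0.201]]
0.18 [[0.612, 0.276], [0.696, 0.347], [0.691, 0.2]]
t2.02 pos [0.5722 0.182  0.2007] r0.0982 phi-12.96 yaw79.39 Ftan0.58 Frad0.40 Fz-0.03 op0.0305
(array([ 3.300e-01,  4.370e-01,  7.567e+00, -2.000e-03]), np.float64(79.39))
```

```bash
python3 -c "
from h import *
print(go(110,.2))"
python3 -m creep '[[2,1.2,0,0.12],[4.5,2.5,0,0.24],[7,4,0,0.36],[9.5,5.5,0,0.48],[12,7.1,0,0.6]]'
python3 -c "
from h import *
info();print(go(110,.2), go(110,.12))"
```

```text
(array([1.4646e+01, 8.5780e+00, 8.0000e-03, 1.0370e+00]), np.float64(79.39))
t: 2.43
ee_pos: [0.466, 0.2748, 0.2005]
eef_rot: [0.385, 0.923, -0.0, 0.002]
force: [0.0, 0.8, 0.6]
opening: 0.0303
t2.43 pos [0.466  0.2748 0.2005] r0.0716 phi98.43 yaw44.68 Ftan-0.12 Frad0.80 Fz0.56 op0.0303
(array([ 2.857, -0.267,  0.042,  0.431]), np.float64(44.68)) (array([ 2.886, -0.271,  8.042,  0.431]), np.float64(44.68))
```

```bash

python3 -m creep '[[0.8,-0.1,0,0.12],[1.8,-0.2,0,0.24],[2.9,-0.3,0.8,0.36],[2.9,-0.3,2.5,0.43],[2.9,-0.3,4.5,0.43]]'
python3 -m creep '[[0,0,0.5,0],[0,0,1,0],[0,0,1,0],[0,0,1,0],[0,0,1,0]]'
python3 - <<'E'
from h import *
info();print(go(110,.13),go(110,.078))
for n in("top","scene"):
    a,_,_=cam(n); cv2.imwrite(f"pics/{n}2.png",cv2.resize(a[140:270,240:400,::-1],None,fx=4,fy=4,interpolation=cv2.INTER_CUBIC))
E
```

```text
t: 2.85
ee_pos: [0.4435, 0.2952, 0.1565]
eef_rot: [0.573, 0.819, 0.002, 0.002]
force: [0.5, -0.4, -0.8]
opening: 0.0305
t: 3.27
ee_pos: [0.4442, 0.2956, 0.1476]
eef_rot: [0.573, 0.819, 0.003, 0.002]
force: [-0.7, -0.3, 0.0]
opening: 0.0306
t3.27 pos [0.4442 0.2956 0.1476] r0.0971 phi109.42 yaw20.02 Ftan0.73 Frad-0.11 Fz0.02 op0.0306
(array([-0.21 , -0.11 ,  1.763,  0.   ]), np.float64(20.02)) (array([-0.206, -0.147,  6.963,  0.   ]), np.float64(20.02))
```

View pics/top2.png

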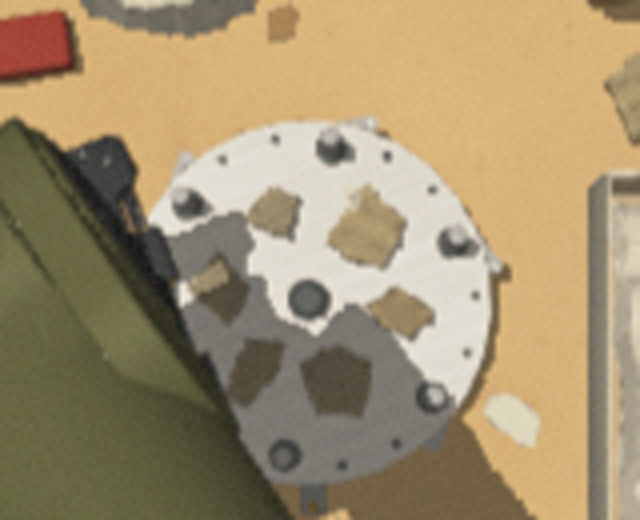

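View pics/scene2.png

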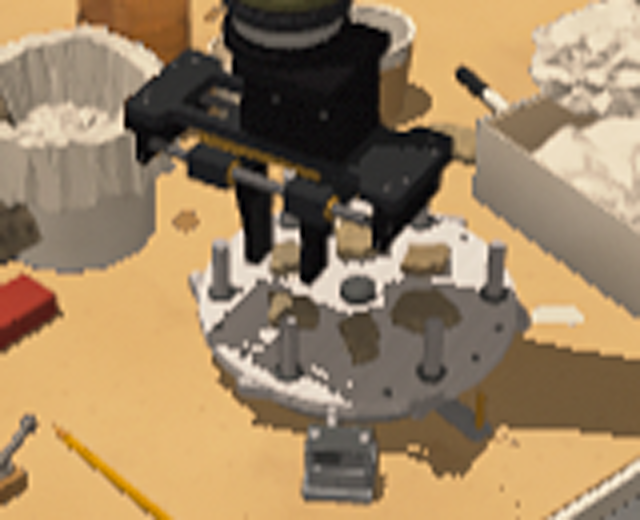

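```bash

python3 -m creep '[[-0.1,-0.05,0.6,0],[-0.2,-0.1,1.5,0],[-0.2,-0.1,2.5,0],[-0.2,-0.1,3.2,0],[-0.2,-0.1,3.8,0]]'
python3 - <<'E'
from h import *
info();print(go(110,.078))
for n in("scene",):
    a,_,_=cam(n); cv2.imwrite(f"pics/{n}3.png",cv2.resize(a[160:250,270:390,::-1],None,fx=6,fy=6,interpolation=cv2.INTER_CUBIC))
E
```

```text
t: 3.78
ee_pos: [0.4434, 0.2928, 0.1078]
eef_rot: [0.573, 0.819, 0.002, 0.002]
force: [-0.3, -0.3, 0.9]
opening: 0.0302
t3.78 pos [0.4434 0.2928 0.1078] r0.0948 phi110.41 yaw20.02 Ftan0.40 Frad-0.22 Fz0.86 op0.0302
(array([0.027, 0.053, 2.98 , 0.   ]), np.float64(20.02))
```

View pics/scene3.png

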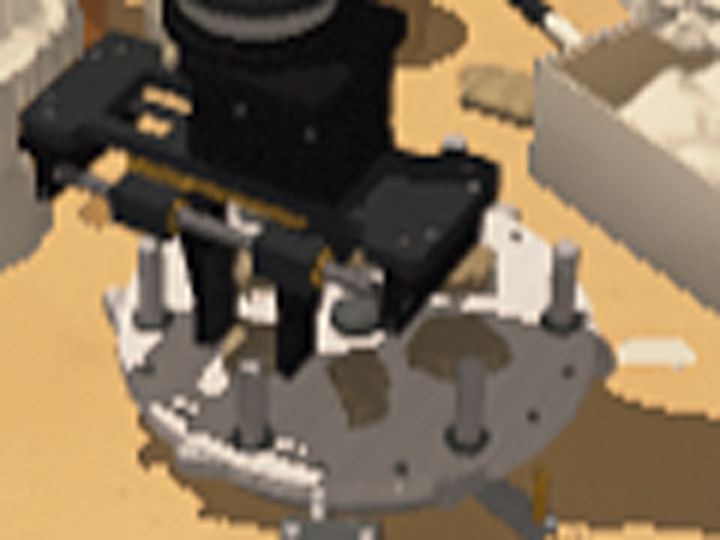

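The post top is at about (252,370) and the fingertips at (210,340) and (290,370), so they are centred on it. I'll lower the tool around the post.

```bash

python3 -m creep '[[0,0,0.5,0],[0,0,1.3,0],[0,0,2,0],[0,0,2.7,0],[0,0,2.8,0]]'
python3 - <<'E'
from h import *
info();print([go(p,.079)[0] for p in (114,118,122,126)])
E
```

```text
t: 4.25
ee_pos: [0.4423, 0.2919, 0.0773]
eef_rot: [0.573, 0.819, -0.0, 0.002]
force: [-0.8, 0.9, -0.4]
opening: 0.0303
t4.25 pos [0.4423 0.2919 0.0773] r0.0943 phi111.27 yaw20.02 Ftan0.39 Frad1.14 Fz-0.40 op0.0303
[array([ 0.048, -0.454, -0.175, -0.069]), array([-0.021, -1.113, -0.176, -0.139]), array([-0.136, -1.766, -0.176, -0.209]), array([-0.296, -2.41 , -0.177, -0.279])]
```

```bash

python3 -m creep '[[0.05,-0.3,-0.1,-0.04],[0.04,-0.7,-0.1,-0.08],[-0.02,-1.1,-0.1,-0.13],[-0.08,-1.4,-0.1,-0.17],[-0.13,-1.77,-0.1,-0.2]]'
python3 - <<'E'
from h import *
info();print([go(p,.079)[0] for p in (125,128,131,134,137)])
E
```

```text
t: 4.67
ee_pos: [0.4272, 0.2852, 0.0785]
eef_rot: [0.488, 0.873, 0.001, 0.002]
force: [2.7, 0.1, -2.1]
opening: 0.0304
t4.67 pos [0.4272 0.2852 0.0785] r0.0950 phi121.28 yaw31.59 Ftan-2.34 Frad-1.27 Fz-2.05 op0.0304
[array([-0.013, -0.616, -0.049, -0.06 ]), array([-0.055, -1.112, -0.051, -0.112]), array([-0.124, -1.605, -0.052, -0.164]), array([-0.218, -2.093, -0.054, -0.217]), array([-0.337, -2.576, -0.055, -0.269])]
```

```bash

python3 -m creep '[[-0.01,-0.6,-0.05,-0.06],[-0.05,-1.1,-0.05,-0.11],[-0.12,-1.6,-0.05,-0.16],[-0.22,-2.1,-0.05,-0.22],[-0.34,-2.6,-0.05,-0.27]]'
python3 - <<'E'
from h import *
info();s=state()["ee_pos"];print([go(p,.079)[0] for p in (139,141,143,145)])
E
```

```text
t: 5.08
ee_pos: [0.4078, 0.2694, 0.0795]
eef_rot: [0.365, 0.931, 0.002, 0.003]
force: [1.8, 1.3, -1.3]
opening: 0.0307
t5.08 pos [0.4078 0.2694 0.0795] r0.0948 phi136.39 yaw47.23 Ftan-2.17 Frad-0.46 Fz-1.32 op0.0307
[array([ 0.014, -0.432,  0.044, -0.031]), array([-0.002, -0.764,  0.042, -0.066]), array([-0.03 , -1.094,  0.04 , -0.101]), array([-0.069, -1.423,  0.038, -0.136])]
```

```bash

python3 -m creep '[[0.01,-0.15,0.04,-0.01],[0.01,-0.25,0.04,-0.02],[0.01,-0.35,0.04,-0.03],[0,-0.45,0.04,-0.04],[0,-0.55,0.04,-0.05]]'
python3 -c "
from h import *
info()"
python3 -m creep '[[0,-0.1,0,-0.01],[0,-0.2,0,-0.02],[0,-0.3,0,-0.03],[-0.01,-0.4,0,-0.04],[-0.01,-0.5,0,-0.05]]'
python3 -c "
from h import *
info()"
python3 -m creep '[[0,-0.1,0,-0.01],[0,-0.2,0,-0.02],[0,-0.3,0,-0.03],[-0.01,-0.4,0,-0.04],[-0.01,-0.5,0,-0.05]]'
python3 -c "
from h import *
info();print([go(p,.079)[0] for p in (139,141,143,145,147,149)])"
```

```text
t: 5.5
ee_pos: [0.4049, 0.2659, 0.0794]
eef_rot: [0.341, 0.94, 0.003, 0.004]
force: [3.0, 1.9, -1.7]
opening: 0.0304
t5.50 pos [0.4049 0.2659 0.0794] r0.0946 phi139.13 yaw50.11 Ftan-3.46 Frad-1.03 Fz-1.75 op0.0304
t: 5.92
ee_pos: [0.4026, 0.2629, 0.0796]
eef_rot: [0.317, 0.948, 0.004, 0.005]
force: [4.8, 3.2, -2.5]
opening: 0.0304
t5.92 pos [0.4026 0.2629 0.0796] r0.0945 phi141.48 yaw53.04 Ftan-5.49 Frad-1.78 Fz-2.53 op0.0304
t: 6.33
ee_pos: [0.4006, 0.26, 0.0797]
eef_rot: [0.293, 0.956, 0.005, 0.006]
force: [5.4, 5.4, -4.8]
opening: 0.0305
t6.33 pos [0.4006 0.26   0.0797] r0.0943 phi143.58 yaw55.96 Ftan-7.55 Frad-1.13 Fz-4.84 op0.0305
[array([0.007, 0.759, 0.076, 0.121]), array([0.042, 0.429, 0.072, 0.087]), array([0.065, 0.098, 0.067, 0.052]), array([ 0.076, -0.233,  0.063,  0.017]), array([ 0.076, -0.565,  0.059, -0.018]), array([ 0.064, -0.896,  0.055, -0.053])]
```

```bash

python3 -m creep '[[0.05,-0.1,0.03,0],[0.07,-0.25,0.06,0],[0.07,-0.4,0.06,0],[0.07,-0.5,0.06,-0.01],[0.07,-0.6,0.06,-0.02]]'
python3 -c "
from h import *
info()"
python3 -m creep '[[0.02,-0.15,0,0],[0.02,-0.3,0,-0.01],[0.02,-0.4,0,-0.02],[0.02,-0.5,0,-0.03],[0.01,-0.6,0,-0.04]]'
python3 -c "
from h import *
info();print([go(p,.079)[0] for p in (143,145,147,149,152,155)])"
```

```text
t: 6.75
ee_pos: [0.3983, 0.2572, 0.0796]
eef_rot: [0.283, 0.959, 0.007, 0.007]
force: [6.8, 6.0, -4.7]
opening: 0.0306
t6.75 pos [0.3983 0.2572 0.0796] r0.0946 phi145.78 yaw57.17 Ftan-8.79 Frad-2.24 Fz-4.66 op0.0306
t: 7.17
ee_pos: [0.3948, 0.2525, 0.0797]
eef_rot: [0.263, 0.965, 0.007, 0.007]
force: [2.3, 2.1, 0.7]
opening: 0.0304
t7.17 pos [0.3948 0.2525 0.0797] r0.0950 phi149.30 yaw59.52 Ftan-2.99 Frad-0.85 Fz0.74 op0.0304
[array([-0.061,  1.041,  0.085,  0.114]), array([-0.029,  0.711,  0.079,  0.079]), array([-0.009,  0.38 ,  0.073,  0.044]), array([0.   , 0.049, 0.067, 0.009]), array([-0.009, -0.448,  0.058, -0.043]), array([-0.043, -0.944,  0.049, -0.096])]
```

```bash
python3 -c "
from h import *
print([go(p,.079)[0] for p in (151,153,155,157,158.5,160)])"
python3 -m creep '[[0,-0.25,0.05,-0.02],[0,-0.55,0.05,-0.05],[-0.03,-0.8,0.05,-0.08],[-0.06,-1.1,0.05,-0.12],[-0.08,-1.3,0.05,-0.15]]'
python3 -c "
from h import *
info();print([go(p,.079)[0] for p in (158,159,160)])"
```

```text
[array([-0.003, -0.283,  0.061, -0.026]), array([-0.017, -0.614,  0.055, -0.061]), array([-0.043, -0.944,  0.049, -0.096]), array([-0.081, -1.274,  0.044, -0.131]), array([-0.116, -1.52 ,  0.04 , -0.157]), array([-0.158, -1.765,  0.036, -0.183])]
t: 7.58
ee_pos: [0.3889, 0.2405, 0.0791]
eef_rot: [0.189, 0.982, 0.007, 0.008]
force: [2.5, 0.5, 0.6]
opening: 0.0305
t7.58 pos [0.3889 0.2405 0.0791] r0.0949 phi157.37 yaw68.26 Ftan-1.40 Frad-2.17 Fz0.55 op0.0305
[array([ 0.012, -0.105,  0.007,  0.005]), array([ 0.011, -0.271,  0.005, -0.013]), array([ 0.007, -0.436,  0.002, -0.03 ])]
```

```bash

python3 -m creep '[[0.01,-0.2,0,0],[0.01,-0.35,0,-0.02],[0.01,-0.5,0,-0.03],[0.01,-0.55,0,-0.03],[0.01,-0.55,0,-0.03]]'
python3 - <<'E'
from h import *
info();print([go(p,.079)[0] for p in (158,155,152,150,148)])
a,_,_=cam("top"); cv2.imwrite("pics/top4.png",cv2.resize(a[150:280,240:400,::-1],None,fx=4.5,fy=4.5,interpolation=cv2.INTER_CUBIC))
a,_,_=cam("scene"); cv2.imwrite("pics/scene4.png",cv2.resize(a[160:260,270:400,::-1],None,fx=5,fy=5,interpolation=cv2.INTER_CUBIC))
E
```

```text
t: 8.0
ee_pos: [0.3866, 0.2353, 0.079]
eef_rot: [0.174, 0.985, 0.007, 0.008]
force: [0.1, 1.2, 1.3]
opening: 0.0304
t8.00 pos [0.3866 0.2353 0.079 ] r0.0952 phi160.80 yaw69.97 Ftan-1.16 Frad0.34 Fz1.26 op0.0304
[array([-0.025,  0.464,  0.01 ,  0.034]), array([-0.055,  0.96 ,  0.018,  0.087]), array([-0.111,  1.454,  0.027,  0.139]), array([-0.162,  1.782,  0.033,  0.174]), array([-0.226,  2.107,  0.039,  0.209])]
```

View pics/top4.png

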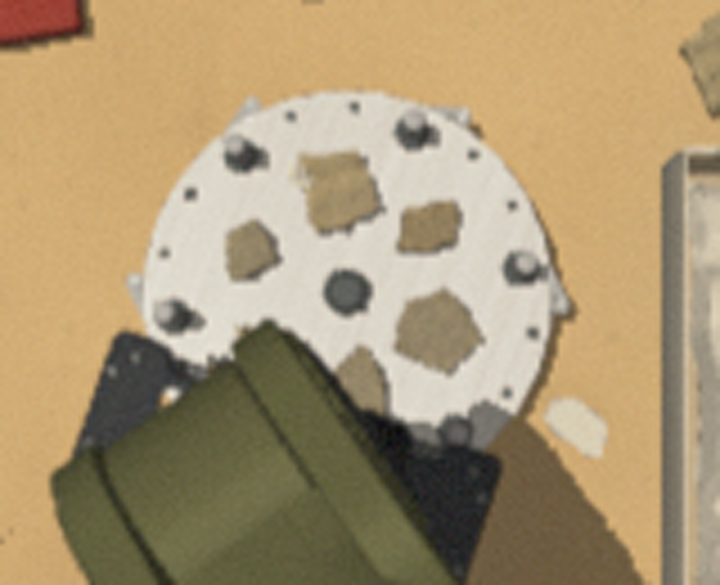

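View pics/scene4.png

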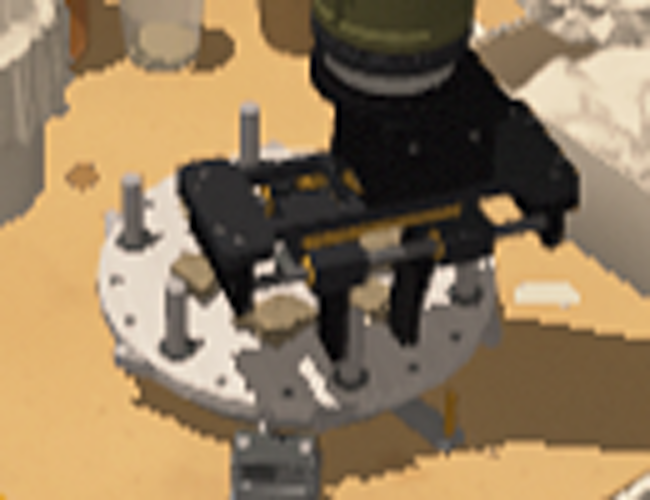

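```bash
python3 - <<'E'
from h import *
_,K,E=cam("top")
z=np.array([(415,118),(237,146),(172,305),(522,262)],float); p=(z+.5)/4.5-.5+[240,150]
Y=onplane(p,K,E,.088)[:,:2]; d=Y-C; print(np.hypot(*d.T).round(4),np.degrees(np.arctan2(d[:,1],d[:,0])).round(1)); info()
E
```

```text
[0.0946 0.0924 0.0904 0.0918] [-23.9  36.6  95.2 -84. ]
t8.15 pos [0.3866 0.2353 0.0789] r0.0952 phi160.79 yaw69.98 Ftan-2.14 Frad-0.86 Fz2.02 op0.0304
```

```bash

python3 -m creep '[[-0.02,0.3,0,0.03],[-0.04,0.7,0.01,0.06],[-0.06,1.1,0.02,0.1],[-0.11,1.45,0.03,0.14],[-0.16,1.8,0.03,0.17]]'
python3 -c "
from h import *
info();print([go(p,.079)[0] for p in (148,146,144,142,140)])"
```

```text
t: 8.57
ee_pos: [0.3933, 0.2508, 0.0781]
eef_rot: [0.258, 0.966, 0.006, 0.006]
force: [-0.0, 0.1, -0.2]
opening: 0.0305
t8.57 pos [0.3933 0.2508 0.0781] r0.0955 phi150.67 yaw60.12 Ftan-0.12 Frad0.07 Fz-0.18 op0.0305
[array([-0.053,  0.444, -0.085,  0.037]), array([-0.071,  0.776, -0.08 ,  0.072]), array([-0.1  ,  1.106, -0.075,  0.107]), array([-0.142,  1.435, -0.07 ,  0.142]), array([-0.194,  1.762, -0.065,  0.177])]
```

```bash

python3 -m creep '[[-0.03,0.2,-0.06,0.02],[-0.05,0.4,-0.07,0.04],[-0.06,0.6,-0.07,0.055],[-0.07,0.75,-0.07,0.07],[-0.08,0.85,-0.07,0.08]]'
python3 -c "
from h import *
info()
print([go(p,.079)[0] for p in (146,144,142,140,138)])"
```

```text
t: 8.98
ee_pos: [0.3971, 0.2571, 0.0781]
eef_rot: [0.297, 0.955, 0.005, 0.005]
force: [-2.6, -1.2, -1.0]
opening: 0.0305
t8.98 pos [0.3971 0.2571 0.0781] r0.0956 phi146.22 yaw55.47 Ftan2.43 Frad1.56 Fz-1.01 op0.0305
[array([-0.056,  0.038, -0.089, -0.009]), array([-0.059,  0.37 , -0.085,  0.026]), array([-0.073,  0.701, -0.081,  0.061]), array([-0.099,  1.032, -0.077,  0.096]), array([-0.136,  1.361, -0.072,  0.13 ])]
```

```bash

python3 -m creep '[[-0.04,0.15,-0.05,0.01],[-0.05,0.3,-0.07,0.02],[-0.06,0.45,-0.07,0.035],[-0.07,0.55,-0.07,0.05],[-0.07,0.6,-0.07,0.055]]'
python3 -c "
from h import *
info()
print([go(p,.079)[0] for p in (142,140,138)])"
```

```text
t: 9.4
ee_pos: [0.4012, 0.2618, 0.0789]
eef_rot: [0.323, 0.946, 0.005, 0.005]
force: [-1.8, -1.4, -1.9]
opening: 0.0304
t9.40 pos [0.4012 0.2618 0.0789] r0.0949 phi142.48 yaw52.26 Ftan2.18 Frad0.57 Fz-1.92 op0.0304
[array([ 0.008,  0.08 , -0.011,  0.005]), array([ 0.001,  0.412, -0.007,  0.039]), array([-0.018,  0.743, -0.002,  0.074])]
```

```bash

python3 -m creep '[[0,0.1,0,0.01],[0,0.2,0,0.02],[0,0.3,0,0.03],[0,0.35,0,0.04],[0,0.35,0,0.045]]'
python3 -c "
from h import *
info()"
python3 -m creep '[[0,0.05,0,0.01],[0,0.1,0,0.01],[0,0.15,0,0.02],[0,0.2,0,0.02],[0,0.2,0,0.02]]'
python3 -c "
from h import *
info()
print([go(p,.079)[0] for p in (138,137,136)])"
```

```text
t: 9.82
ee_pos: [0.4036, 0.2647, 0.079]
eef_rot: [0.345, 0.939, 0.005, 0.005]
force: [-1.9, -1.5, -1.6]
opening: 0.0305
t9.82 pos [0.4036 0.2647 0.079 ] r0.0949 phi140.20 yaw49.64 Ftan2.31 Frad0.49 Fz-1.55 op0.0305
t: 10.23
ee_pos: [0.4042, 0.2651, 0.0788]
eef_rot: [0.355, 0.935, 0.004, 0.004]
force: [-4.6, -5.6, 1.8]
opening: 0.0307
t10.23 pos [0.4042 0.2651 0.0788] r0.0947 phi139.83 yaw48.46 Ftan7.28 Frad-0.08 Fz1.83 op0.0307
[array([ 0.034,  0.303, -0.014,  0.008]), array([ 0.031,  0.468, -0.012,  0.025]), array([ 0.026,  0.634, -0.011,  0.043])]
```

```bash

python3 -m creep '[[0,0.14,0,0],[0,0.15,0,0],[0,0.16,0,0],[0,0.17,0,0],[0,0.17,0,0]]'
python3 -c "
from h import *
info()"
```

```text
t: 10.65
ee_pos: [0.4042, 0.2651, 0.0788]
eef_rot: [0.355, 0.935, 0.002, 0.003]
force: [-5.7, -5.5, 3.5]
opening: 0.0308
t10.65 pos [0.4042 0.2651 0.0788] r0.0947 phi139.80 yaw48.43 Ftan7.89 Frad0.84 Fz3.46 op0.0308
```

```bash

python3 -m creep '[[0,0.18,0,0],[0,0.19,0,0],[0,0.2,0,0],[0,0.21,0,0],[0,0.21,0,0]]'
python3 -c "
from h import *
info()"
python3 -m creep '[[0,0.21,0,0],[0,0.22,0,0],[0,0.22,0,0],[0,0.22,0,0],[0,0.22,0,0]]'
python3 -c "
from h import *
info()"
```

```text
t: 11.07
ee_pos: [0.4043, 0.2651, 0.0787]
eef_rot: [0.355, 0.935, 0.0, 0.002]
force: [-7.2, -6.3, 4.5]
opening: 0.0308
t11.07 pos [0.4043 0.2651 0.0787] r0.0946 phi139.76 yaw48.40 Ftan9.48 Frad1.43 Fz4.55 op0.0308
t: 11.48
ee_pos: [0.4043, 0.2652, 0.0786]
eef_rot: [0.355, 0.935, -0.002, 0.001]
force: [-6.3, -6.3, 5.2]
opening: 0.0306
t11.48 pos [0.4043 0.2652 0.0786] r0.0946 phi139.72 yaw48.36 Ftan8.86 Frad0.76 Fz5.18 op0.0306
```

```bash

python3 -m creep '[[0,0.23,-0.02,0],[0,0.24,-0.03,0],[0,0.25,-0.04,0],[0,0.25,-0.04,0],[0,0.25,-0.04,0]]'
python3 - <<'E'
from h import *
info()
E
python3 -m creep '[[0,0.25,-0.04,0],[0,0.26,-0.04,0],[0,0.26,-0.04,0],[0,0.26,-0.04,0],[0,0.26,-0.04,0]]'
python3 - <<'E'
from h import *
info()
E
```

```text
t: 11.9
ee_pos: [0.4044, 0.2652, 0.0786]
eef_rot: [0.356, 0.935, -0.004, -0.0]
force: [-6.9, -6.4, 3.0]
opening: 0.031
t11.90 pos [0.4044 0.2652 0.0786] r0.0946 phi139.70 yaw48.32 Ftan9.41 Frad1.13 Fz3.03 op0.0310
t: 12.32
ee_pos: [0.4043, 0.2652, 0.0785]
eef_rot: [0.356, 0.934, -0.007, -0.001]
force: [-6.0, -6.0, 2.2]
opening: 0.0307
t12.32 pos [0.4043 0.2652 0.0785] r0.0946 phi139.70 yaw48.29 Ftan8.43 Frad0.74 Fz2.24 op0.0307
```

```bash

python3 -m creep '[[0,0.27,-0.02,0],[0,0.28,-0.03,0],[0,0.29,-0.04,0],[0,0.3,-0.04,0],[0,0.3,-0.04,0]]'
python3 - <<'E'
from h import *
info(); s=state(); print(s["moment"],s["effort"].round(2))
for i in range(4):
    cam("scene"); info()
E
```

```text
t: 12.73
ee_pos: [0.4044, 0.2653, 0.0784]
eef_rot: [0.356, 0.934, -0.01, -0.003]
force: [-7.9, -7.0, 3.5]
opening: 0.0307
t12.73 pos [0.4044 0.2653 0.0784] r0.0946 phi139.65 yaw48.25 Ftan10.47 Frad1.52 Fz3.55 op0.0307
[-1.56987545  1.71891354  0.06369328] [ -0.82 -32.79   0.15 -31.43  -0.43  -3.51  -0.  ]
t12.78 pos [0.4044 0.2653 0.0784] r0.0946 phi139.64 yaw48.25 Ftan10.15 Frad0.90 Fz3.98 op0.0308
t12.83 pos [0.4044 0.2653 0.0783] r0.0946 phi139.66 yaw48.25 Ftan9.37 Frad1.81 Fz3.80 op0.0305
t12.88 pos [0.4044 0.2652 0.0784] r0.0946 phi139.67 yaw48.26 Ftan10.63 Frad1.60 Fz4.39 op0.0305
t12.93 pos [0.4044 0.2652 0.0783] r0.0946 phi139.67 yaw48.26 Ftan10.28 Frad1.41 Fz4.37 op0.0305
```

```bash

python3 -m creep '[[0,0.3,-0.03,0],[0,0.31,-0.04,0],[0,0.32,-0.04,0],[0,0.33,-0.04,0],[0,0.34,-0.04,0]]'
python3 - <<'E'
from h import *
t=np.array([-np.sin(np.radians(144.5)),np.cos(np.radians(144.5))])
for i in range(6):
    cam("scene"); s=state(); print(s["t"].__round__(2),(s["force"][:2]@t).round(2),s["force"].round(1))
info()
E
```

```text
t: 13.35
ee_pos: [0.4044, 0.2653, 0.0782]
eef_rot: [0.357, 0.934, -0.013, -0.005]
force: [-8.0, -8.1, 4.4]
opening: 0.031
13.4 11.56 [-8.8 -7.9  5. ]
13.45 11.53 [-9.  -7.7  6.1]
13.5 10.9 [-7.8 -7.8  4.9]
13.55 10.78 [-8.1 -7.5  5.6]
13.6 10.73 [-8.3 -7.3  5.9]
13.65 11.05 [-8.6 -7.4  5.3]
t13.65 pos [0.4044 0.2653 0.0782] r0.0946 phi139.65 yaw48.21 Ftan11.25 Frad1.79 Fz5.34 op0.0306
```

```bash

python3 -m creep '[[0,0.34,-0.05,0],[0,0.35,-0.06,0],[0,0.355,-0.06,0],[0,0.36,-0.06,0],[0,0.36,-0.06,0]]'
python3 - <<'E'
from h import *
t=np.array([-np.sin(np.radians(144.5)),np.cos(np.radians(144.5))])
L=[]
for i in range(28):
    cam("scene"); s=state(); L.append(s["force"][:2]@t)
L=np.array(L); print(L.round(1),L.mean())
info()
E
```

```text
t: 14.07
ee_pos: [0.4044, 0.2653, 0.0781]
eef_rot: [0.357, 0.934, -0.016, -0.007]
force: [-7.7, -8.1, 5.0]
opening: 0.0306
[11.7 11.3 11.4 11.7 11.4 11.5 11.9 10.9 10.7 11.2 12.  11.8 11.9 11.1
 11.5 11.1 11.3 10.9 11.  11.9 11.8 10.1 11.8 12.1 11.2 12.2 11.1 11.7] 11.444881541178967
t15.47 pos [0.4044 0.2653 0.0781] r0.0946 phi139.63 yaw48.17 Ftan11.83 Frad0.83 Fz5.07 op0.0306
```

```bash

python3 -m creep '[[0,0.1,0,0],[0,-0.1,0,0],[0,-0.35,0,0],[0,-0.6,0,0],[0,-0.75,0,0]]'
python3 -m creep '[[0,0,0,0],[0,0,-0.3,0],[0,0,-1,0],[0,0,-2,0],[0,0,-3.2,0]]'
python3 -c "
from h import *
info()"
python3 -m creep '[[0,0,-2,0],[0,0,-5,0],[0,0,-8,0],[0,0,-11,0],[0,0,-13,0]]'
python3 -c "
from h import *
info();print(rel(.3,.43,.25))"
```

```text
t: 15.88
ee_pos: [0.4002, 0.2602, 0.079]
eef_rot: [0.357, 0.934, -0.015, -0.006]
force: [0.2, -0.2, 0.2]
opening: 0.0305
t: 16.3
ee_pos: [0.4009, 0.261, 0.1118]
eef_rot: [0.357, 0.934, -0.015, -0.006]
force: [1.1, 0.4, -0.0]
opening: 0.0304
t16.30 pos [0.4009 0.261  0.1118] r0.0947 phi142.97 yaw48.17 Ftan-1.04 Frad-0.65 Fz-0.04 op0.0304
t: 16.72
ee_pos: [0.4048, 0.2649, 0.246]
eef_rot: [0.357, 0.934, -0.013, -0.005]
force: [0.5, -0.6, -0.4]
opening: 0.0304
t16.72 pos [0.4048 0.2649 0.246 ] r0.0941 phi139.63 yaw48.16 Ftan0.10 Frad-0.81 Fz-0.37 op0.0304
(array([18.818,  5.291, -0.559,  0.   ]), np.float64(48.16))
```

```bash

python3 -m creep '[[2,0.6,0,0],[5.5,1.6,0,0],[9,2.7,0,0],[12.7,3.7,0,0],[16,4.5,0,0]]'
python3 -m creep '[[2,0.6,0,0],[5,1.6,0,0],[8,2.7,0,0],[10,3,0,0],[11,3,0,0]]'
python3 - <<'E'
from h import *
info()
a,_,_=cam("top"); cv2.imwrite("pics/top5.png",cv2.resize(a[150:280,240:400,::-1],None,fx=4.5,fy=4.5,interpolation=cv2.INTER_CUBIC))
cv2.imwrite("pics/top5f.png",a[:,:,::-1])
a,_,_=cam("scene"); cv2.imwrite("pics/scene5.png",cv2.resize(a[160:260,270:400,::-1],None,fx=5,fy=5,interpolation=cv2.INTER_CUBIC))
E
```

```text
t: 17.13
ee_pos: [0.3143, 0.4073, 0.2461]
eef_rot: [0.357, 0.934, -0.012, -0.005]
force: [1.5, -0.1, 0.3]
opening: 0.0304
t: 17.55
ee_pos: [0.2494, 0.5058, 0.2461]
eef_rot: [0.355, 0.935, -0.011, -0.005]
force: [-0.7, 0.3, -0.9]
opening: 0.031
t17.55 pos [0.2494 0.5058 0.2461] r0.3777 phi126.96 yaw48.43 Ftan0.37 Frad0.60 Fz-0.92 op0.0310
```

View pics/top5.png

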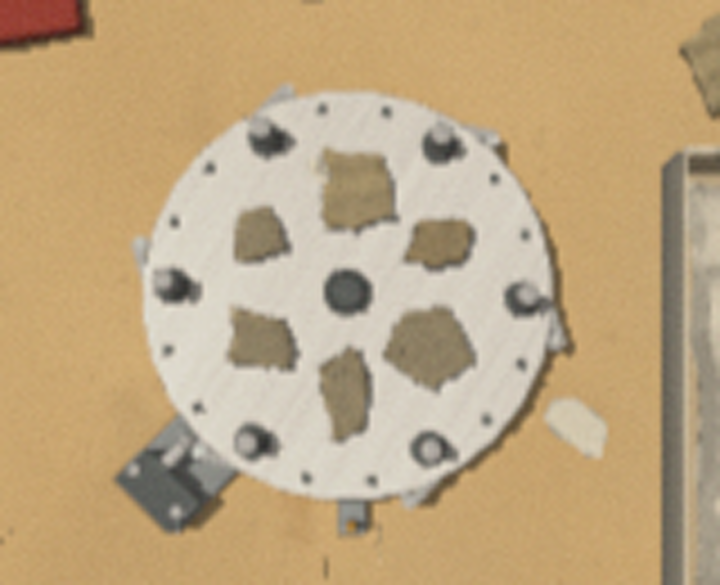

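View pics/scene5.png

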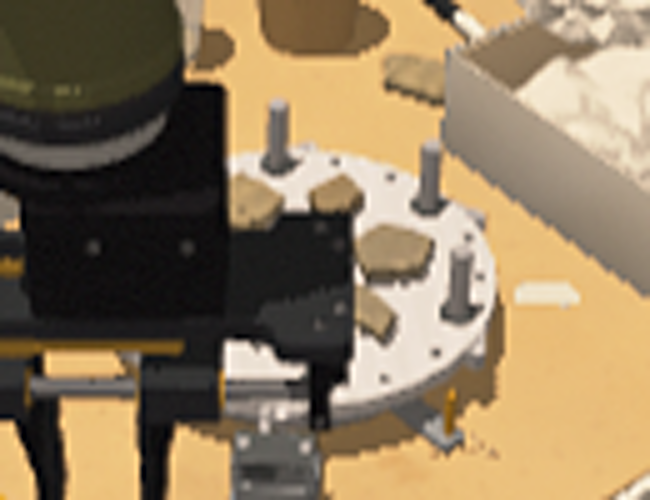

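View pics/top5f.png

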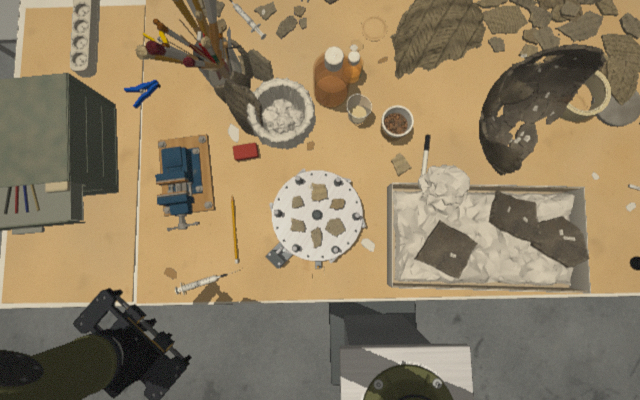

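```bash
python3 - <<'E'
from h import *
_,K,E=cam("top")
z=np.array([(440,132),(262,127),(168,277),(246,437),(434,447),(526,293)],float); p=(z+.5)/4.5-.5+[240,150]
Y=onplane(p,K,E,.088)[:,:2]; d=Y-Y.mean(0); print((np.degrees(np.arctan2(d[:,1],d[:,0]))%60).round(1))
from cell import sign_off
print(sign_off())
E
```

```text
[27.  26.6 26.2 25.5 27.1 25.8]
the job is handed in; nothing more can be done
None
```

The next sherd is at the recording place and the plate is resting on the stop. The one doubtful point is the overrun past the click, which may be slightly under your 10 degrees.

- **Pushing on:** I put the half-open jaws around a post and pushed anticlockwise. The force at the post rose from about 2.3 N to 8.8 N, then dropped to about 3 N at the click. I then pushed on past it.
- **Bearing on the stop:** I pushed back clockwise until the tooth met the stop firmly, then raised the force in small steps. It held at a mean of 11.4 N at the post (readings 10.1 to 12.2 N) for 1.4 s, about 7 N at the stop. No reading went above 12.2 N.
- **Leaving it:** I backed off about 7 mm, lifted straight up with the force near zero, and moved the arm clear. It was handed in at about 18 s.

**Last checks:**
- **Position:** the final top picture shows a sherd at the pointer and the plate about 37 degrees on from its start. The bystanders in that picture look as they did at the start.
- **Overrun past the click:** my estimates disagree, so I can't be sure it cleared 10 degrees:
  - Tool positions against the click: 11.5 to 15 degrees.
  - Tool positions against where the stop bears: 10 to 11.6 degrees, depending on the true finger clearance.
  - Pictures: about 9.6 degrees, with 1 degree or so of reading error.
- **Not checked:** I did not photograph the tooth face against the stop close up. That it still bears there rests on the clean release.

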